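Fetch the stake from behind the copper vessels

TASK

The low steel stake in the wooden rack is hemmed in by three copper vessels (jar, flask, beaker): stand all three upright on the flat side board and let go of them, then take the stake out and stand it in the middle of the steel plate on the round stump while they wait there, and then put each vessel back upright in the rack in the very place where it stood at first. Set things down rather than dropping them, tip nothing over, and leave the small brass weight on the rack's corner where it is.

Things in the scene. Friction and masses are not known exactly. Their poses are not given: they have to be found in the camera images.
- rack: fixed wooden stock rack: a flat board 170 (x) x 220 (y) mm, top 20 mm above the table, with a rail 14 mm thick along its far (+x) long edge that rises 50 mm above the board's top. Origin: centre of its underside, at table height. Places on it (rack frame, x y in mm, each within 3 mm): the stake at (35, 0); the vessels, in any order, at (35, 60), (35, -60) and (-25, 0), which differs from start to start; the brass weight at (-55, 80)
- side_board: fixed flat pale wooden board, 300 (x) x 130 (y) mm, 15 mm thick, lying to one side of the rack, empty. Origin: centre of its underside, at table height; x along its length. It has room for three vessels in a row
- stump: fixed round wooden stump, diameter 150 mm, lying on the other side of the rack; in the middle of its top a round steel plate, diameter 90 mm, whose top is 82 mm above the table. Origin: centre of its underside, at table height; z up
- stake_center (a point): low mushroom-shaped steel stake (loose, about 0.6 kg), 62 mm high, round; foot diameter 54 mm; head diameter 54 mm from 25 to 48 mm above its underside, domed above; a waist of diameter 36 mm at 14 to 20 mm. Point: on its axis, 31 mm above its underside; z up along its axis. Grip the head across its diameter, in line with the rack's y axis, once the vessels are gone
- jar_center (a point): copper lidded jar (loose, about 0.25 kg), 130 mm high, body diameter 56 mm up to 66 mm, domed lid (fixed to it) and on top a round knob of diameter 24 mm from 101 to 127 mm above the underside. Point: on its axis, 65 mm above its underside; z up along its axis. Grip it by the knob, about 112 mm above its underside. The three copper vessels stand with only a few mm of room beside the stake, but their tops are slim and free.
- flask_center (a point): copper long-necked flask (loose, about 0.22 kg), 130 mm high, bulb diameter 56 mm, straight neck of diameter 22 mm from 78 to 122 mm above the underside, lip diameter 30 mm. Point: on its axis, 65 mm above its underside; z up along its axis. Grip it by the neck, about 108 mm above its underside
- beaker_center (a point): copper tall straight beaker, open at the top (loose, about 0.22 kg), 130 mm high, outside diameter 50 mm, foot diameter 56 mm. Point: on its axis, 65 mm above its underside; z up along its axis. Grip it across the outside near the top, about 112 mm above its underside
- weight: small brass weight on a corner of the rack, diameter 36 mm, 25 mm high; to be left alone. Origin: centre of its underside
There are look-alikes about, which are no part of the job. What is shaped like the part that bears beaker_center but purple is not meant. What is shaped like the part that bears stake_center but red is not meant.

How it is judged:
On the way, in this order (a step that is already met when the one before it is completed fails the run):
1. all three vessels stand upright and released on the side board, the stake still in its place in the rack (linear speed of each of jar, flask, beaker below 0.03 m/s and angle between each of jar_center, flask_center, beaker_center's own z axis and vertical below 0.12 rad and contact force between each of jar, flask, beaker and the fingers below 0.1 N and x of jar_center in the frame of side_board between -0.15 and 0.15 m and y of jar_center in the frame of side_board between -0.065 and 0.065 m and z of jar_center in the frame of side_board between 0.072 and 0.088 m and x of flask_center in the frame of side_board between -0.15 and 0.15 m and y of flask_center in the frame of side_board between -0.065 and 0.065 m and z of flask_center in the frame of side_board between 0.072 and 0.088 m and x of beaker_center in the frame of side_board between -0.15 and 0.15 m and y of beaker_center in the frame of side_board between -0.065 and 0.065 m and z of beaker_center in the frame of side_board between 0.072 and 0.088 m and distance of stake_center from where it was at the start of the episode below 0.02 m), for 0.2 s.
2. the stake stands upright and released in the middle of the stump's plate, the vessels still on the side board (linear speed of each of stake, jar, flask, beaker below 0.03 m/s and angle between each of stake_center, jar_center, flask_center, beaker_center's own z axis and vertical below 0.12 rad and contact force between each of stake, jar, flask, beaker and the fingers below 0.1 N and horizontal distance between stake_center and stump below 0.015 m and z of stake_center in the frame of stump between 0.107 and 0.119 m and x of jar_center in the frame of side_board between -0.15 and 0.15 m and y of jar_center in the frame of side_board between -0.065 and 0.065 m and z of jar_center in the frame of side_board between 0.072 and 0.088 m and x of flask_center in the frame of side_board between -0.15 and 0.15 m and y of flask_center in the frame of side_board between -0.065 and 0.065 m and z of flask_center in the frame of side_board between 0.072 and 0.088 m and x of beaker_center in the frame of side_board between -0.15 and 0.15 m and y of beaker_center in the frame of side_board between -0.065 and 0.065 m and z of beaker_center in the frame of side_board between 0.072 and 0.088 m), for 0.2 s.
At the end, for the whole second after the job is handed in: Each vessel stands upright (within 0.12 rad), at rest and released within 15 mm of the place in the rack where it stood at the start, and the stake stands upright, at rest and released on the stump's steel plate, its axis within 15 mm of the stump's (linear speed of each of jar, flask, beaker, stake below 0.03 m/s and angle between each of jar_center, flask_center, beaker_center, stake_center's own z axis and vertical below 0.12 rad and contact force between each of jar, flask, beaker, stake and the fingers below 0.1 N and distance of each of jar_center, flask_center, beaker_center from where it was at the start of the episode below 0.015 m and horizontal distance between stake_center and stump below 0.015 m and z of stake_center in the frame of stump between 0.107 and 0.119 m); the robot touches nothing.
It fails at once if a vessel or the stake is tipped beyond 0.7 rad (angle between any of jar_center, flask_center, beaker_center, stake_center's own z axis and vertical above 0.7 rad).
It fails at once if a vessel or the stake is dropped (moves faster than 0.6 m/s without the fingers touching it) ((linear speed of jar above 0.6 m/s and contact force between jar and the fingers below 0.05 N) or (linear speed of flask above 0.6 m/s and contact force between flask and the fingers below 0.05 N) or (linear speed of beaker above 0.6 m/s and contact force between beaker and the fingers below 0.05 N) or (linear speed of stake above 0.6 m/s and contact force between stake and the fingers below 0.05 N)).
It fails at once if the brass weight is shifted by more than 25 mm (distance of weight from where it was at the start of the episode above 0.025 m).
It also fails if it takes over 141 s, if anything falls off the work surface, if the arm or the gripper's body presses on something with over 40 N, if the wrist force passes 120 N, or if a joint passes its speed limit or range.

ROBOT

A 7-joint arm with a two-finger parallel gripper is mounted at the origin on the work surface. World frame = base frame: x ahead of the robot, y to its left, z up, the work surface at z = 0. Lengths are in m, angles in rad, forces in N, time in s.
With the tool pointing down it reaches from about 0.425 to 0.925 m from the base axis. Payload 6.8 kg.
Tool frame: the origin (TCP) lies on the centre line of the jaws, within the pads' length; the fingertips stand 19 mm ahead of it and the grasp point (between the pads) is the TCP (ctrl.nose_length is the z of the fingertips in the tool frame, in m); z points along the fingers, y is the direction in which the jaws open and shut (so a half turn about z gives the same grasp; the last joint's range is limited). The gripper opens to 85 mm and grips with 20 to 120 N. Pads are 22 mm wide; open, the fingers measure 114 mm over their backs; the gripper's body (76 mm by 85 mm) begins 54 mm behind the grasp point. The pads swing forward as they close: fully open they stand 13 mm farther back than shut.
Start: joints at [-1.303, 0.477, 0.022, 1.555, -0.011, 1.109, -0.083], TCP at [0.248, 0.628, 0.25] pointing down, gripper open.
Joint ranges: [-2.96, 2.96], [-0.34, 2.1], [-1.41, 1.46], [0.24, 2.44], [-1.37, 4.51], [0.17, 1.92], [-2.96, 2.96]. Speed limits (rad/s): [2.39, 2.39, 3.14, 3.14, 3.14, 3.14, 3.14].

INTERFACE

Orientations are given as a rotation vector (axis times angle).
In Python, from cell import ctrl, viewer, job gives the robot as it stands. The module is installed in compiled form; this text tells all that it offers.
- The arm moves only by the shell command python3 -m inch 'ROWS'. ROWS is JSON, a list of rows, each a list of 7 numbers: the turn, a rotation vector about the tool's x, y, z in rad, then the shift along the tool's x, y, z in units of 40 mm (1.0 is 40 mm), then the opening in per cent of the stroke, from 0 (shut) to 100 (fully open). In form: [[rx, ry, rz, dx, dy, dz, fingers], ...]. A call has 1 to 12 rows; each row shifts and turns the commanded pose from where the row before left it, along the tool's axes as they then stand; what a row does not reach is not made up. A row lasts 1/12 s, in which the tool goes at most 41.7 mm and 7.16 degrees, less where a joint would pass 70% of its speed; a pose out of reach is approached as far as the arm can. A call is refused whole if a number of a shift passes 1 or a number of a turn 0.125, either way. A call with a gripper value outside its range is refused whole. The fingers move at their own pace and stop on an object; the grip force is fixed at half the most. Time passes only in rows, so rows that do not move let the fingers close. It gives the time, the measured TCP pose, the force and the opening at its end, in the units of the state.
- ctrl.get_obs(): the state, without advancing time (a new reading comes with each control period).
- viewer.read_camera(name): name is "scene" or "top"; returns the picture (480x640x3 uint8, red, green, blue); there is no depth.
- viewer.calibration(name): a dict with "K" (3x3 intrinsics, pixels), "rvec" (rotation vector, rad) and "tvec" (3), from world to camera coordinates, as OpenCV has them. Camera axes: x right, y down, z forward; pixel columns grow to the right and rows downward; lengths in m; the calibration is good to about 2 mm. A picture is of the moment at which its call begins. calibration takes no time and is no camera call.
- job.job_done(): hands the job in, once; it reports no verdict.
The state is a dict: "time": time; "qpos": joint angles; "qd": joint speeds; "joint_torque": joint torques, N m; "position": TCP position; "ee_rot": TCP orientation; "ft_force": force on the tool from outside, world axes, zero at the start; "moment": the same for the moment, N m; "grip_width": finger opening in m.
Only numpy, scipy, OpenCV 4.12 (cv2) and the standard library are available. Lean on these libraries where they do the work, as an engineer would, in place of code of your own. Each camera call takes 0.05 s, during which the arm holds its last target. There are 200 camera calls.

## Working session

There is one attempt and no reset: what is moved stays moved. The work goes in short steps, Python scripts to look and compute and a shell command to move; the robot and the scene stay as the last step left them, time stands still between calls to the robot, and variables do not carry over. Pictures are saved under pics/ and viewed, about 12 in all and at most 16, crops included, and the job is handed in when it is done.

```bash
mkdir -p pics; python3 - <<'E'
from cell import ctrl, viewer, job
import cv2,numpy as np
o=ctrl.get_obs(); print(o['time'],o['position'],o['ee_rot'],o['grip_width'],ctrl.nose_length)
for n in ("scene","top"):
    im=viewer.read_camera(n); cv2.imwrite(f"pics/{n}0.png",im[:,:,::-1]); c=viewer.calibration(n)
    R=cv2.Rodrigues(np.array(c['rvec']))[0]; print(n,c['K'],R.round(3).tolist(),(-R.T@np.array(c['tvec']).ravel()).round(3))
E
```

```text
0.0 [0.24750739 0.62740874 0.24935727] [-5.86674801e-01 -3.08608820e+00  2.75023960e-03] 0.08558142962952033 0.019
scene [[438.96331933   0.         320.59871823]
 [  0.         438.96331933 240.42599772]
 [  0.           0.           1.        ]] [[-0.879, 0.476, -0.013], [0.356, 0.639, -0.682], [-0.316, -0.605, -0.731]] [0.846 0.427 0.603]
top [[570.02471886   0.         317.86295564]
 [  0.         570.02471886 238.94502567]
 [  0.           0.           1.        ]] [[0.016, -1.0, -0.013], [-0.981, -0.013, -0.193], [0.192, 0.016, -0.981]] [ 0.349 -0.015  1.3  ]
```

View pics/scene0.png

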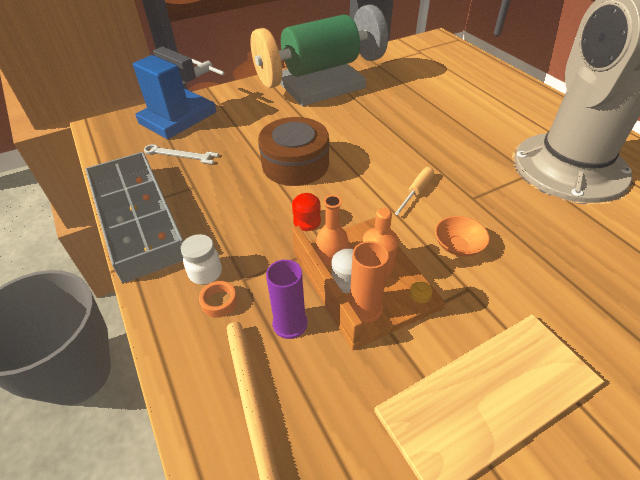

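View pics/top0.png

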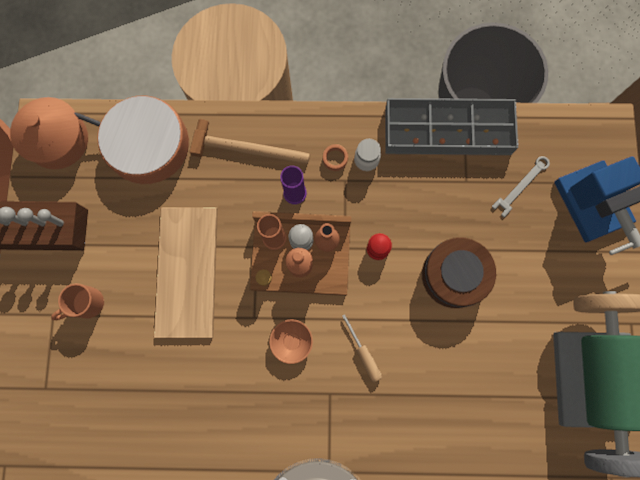

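The pictures show: side board at top (186,272), rack about (300,255) with the beaker at (269,228), flask at (327,232), jar at (298,260), stake at (301,237) and weight at (262,278). The stump plate is at (462,270). I'll zoom in on the rack next.

```bash
cat > h.py <<'E'
from cell import ctrl, viewer, job
import cv2,numpy as np
from scipy.spatial.transform import Rotation as Rn
def cam(n):
    c=viewer.calibration(n); R=cv2.Rodrigues(np.array(c['rvec']))[0]
    return np.array(c['K']),R,-R.T@np.array(c['tvec']).ravel()
def ray(n,u,v,z):
    K,R,C=cam(n); d=R.T@np.linalg.solve(K,[u,v,1.]); return (C+d*(z-C[2])/d[2]).round(4)
def proj(n,p):
    K,R,C=cam(n); q=K@(R@(np.array(p)-C)); return (q[:2]/q[2]).round(1)
E
python3 - <<'E'
from h import *
im=cv2.imread("pics/top0.png")
a=cv2.resize(im[195:315,240:360],(600,600),interpolation=cv2.INTER_CUBIC)
cv2.imwrite("pics/c1.png",a)
sc=cv2.imread("pics/scene0.png")
cv2.imwrite("pics/c2.png",cv2.resize(sc[185:355,280:460],(720,680)[0:2],interpolation=cv2.INTER_CUBIC)[:600])
hsv=cv2.cvtColor(im,cv2.COLOR_BGR2HSV)
# plate: grey pixels near stump
m=((hsv[:,:,1]<60)&(hsv[:,:,2]>50)).astype(np.uint8); m[:, :420]=0; m[:,500:]=0; m[:230]=0; m[310:]=0
cs=cv2.findContours(m,0,2)[0]; c=max(cs,key=cv2.contourArea); e=cv2.fitEllipse(cv2.convexHull(c)); print('plate',e,ray('top',*e[0],.082))
# side board: pale
sub=hsv[195:350,140:230]; print(hsv[272,186],hsv[272,240],hsv[300,130])
E
```

```text
plate ((461.9413757324219, 270.76788330078125), (40.83652877807617, 42.40070724487305), 131.85227966308594) [ 0.5222 -0.3056  0.082 ]
[ 15 104 186] [ 15 123 151] [ 15 122 148]
```

View pics/c1.png

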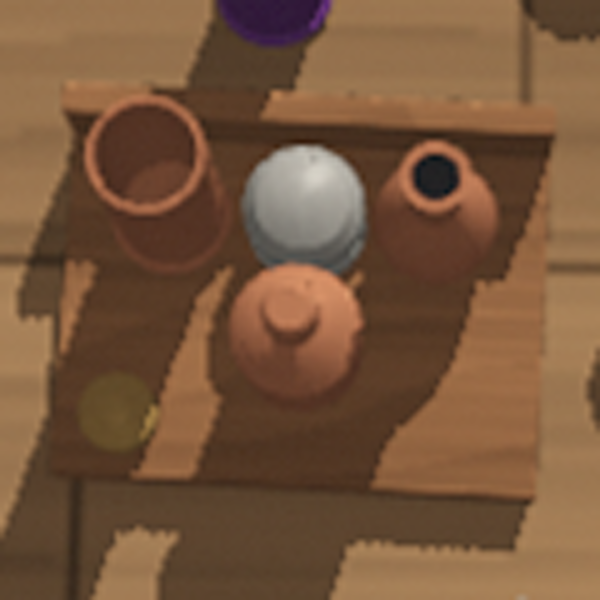

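View pics/c2.png

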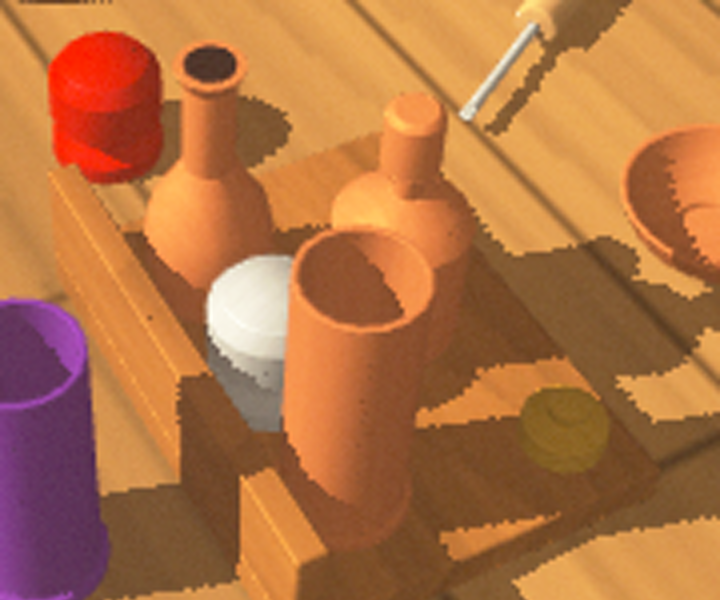

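Crop 1 is 5x from (240,195). It shows beaker rim (147,155), flask lip (435,177), jar knob (291,307), stake (305,203), and near board corners (52,472) and (533,497). Crop 2 is 4x from (280,185). It shows lip (210,64), rim (361,280), knob top (416,112).

```bash
python3 - <<'E'
from h import *
t=lambda x,y:(240+(x-2)/5,195+(y-2)/5); s=lambda x,y:(280+(x-1.5)/4,185+(y-1.5)/4)
for n,a,b,z in [('beaker',(147,155),(361,280),.15),('flask',(435,177),(210,64),.15),('jar',(291,305),(416,112),.148)]:
    print(n,ray('top',*t(*a),z),ray('scene',*s(*b),z))
print('stake',ray('top',*t(305,203),.062), 'weight',ray('top',*t(116,411),.045))
A=ray('top',*t(52,472),.02);B=ray('top',*t(533,497),.02);C=ray('top',*t(63,83),.07);D=ray('top',*t(553,105),.07)
print(A,B,C,D); y=(A-B)[:2];print('yaw deg',np.degrees(np.arctan2(-y[0],y[1])),np.linalg.norm(y))
ce=(A+B+C+D)[:2]/4; print(ce)
for p in [(161,207),(217,207),(213,339),(154,338)]: print('board',ray('top',*p,.015))
o=ctrl.get_obs(); print(Rn.from_rotvec(o['ee_rot']).as_matrix().round(3))
E
```

```text
beaker [0.6012 0.1051 0.15  ] [0.6039 0.1088 0.15  ]
flask [ 0.5935 -0.014   0.15  ] [ 0.5946 -0.0125  0.15  ]
jar [0.5395 0.0443 0.148 ] [0.5393 0.0468 0.148 ]
stake [0.5996 0.0435 0.062 ] weight [0.5079 0.1261 0.045 ]
[0.483  0.1568 0.02  ] [ 0.4749 -0.0598  0.02  ] [0.6511 0.1519 0.07  ] [ 0.6437 -0.0659  0.07  ]
yaw deg -2.141641985483796 0.2167514013795528
[0.563175 0.04575 ]
board [0.672  0.3726 0.015 ]
board [0.6736 0.2418 0.015 ]
board [0.3709 0.2356 0.015 ]
board [0.3711 0.3676 0.015 ]
[[-0.93   0.367 -0.   ]
 [ 0.367  0.93  -0.002]
 [-0.    -0.002 -1.   ]]
```

```bash
cat >> h.py <<'E'
P=dict(beaker=(.601,.106),flask=(.595,-.014),jar=(.539,.046),stake=(.598,.0445),stump=(.522,-.3056),
 s_beaker=(.612,.304),s_jar=(.522,.304),s_flask=(.432,.304))
YAW=np.radians(-2.1)
def go(name,z):
    """units still to go to P[name] at TCP height z; plus turn still wanted"""
    o=ctrl.get_obs(); R=Rn.from_rotvec(o['ee_rot'])
    c,s=np.cos(YAW),np.sin(YAW); W=Rn.from_matrix(np.array([[-c,-s,0],[-s,c,0],[0,0,-1]]))
    rv=(R.inv()*W).as_rotvec(); d=W.inv().apply(np.array([*P[name],z])-o['position'])/.04
    print(name,'t %.2f'%o['time'],o['position'].round(4),'turn',rv.round(3),'units',d.round(2),'f',o['ft_force'].round(1),'w %.4f'%o['grip_width'])
E
python3 -m inch '[[0,0,-0.113,0,0,0,100],[0,0,-0.113,0,0,0,100],[0,0,-0.113,0,0,0,100],[0,0,0,0,0,0,100]]'
python3 -c "from h import *; go('beaker',.2)"
```

```text
time: 0.43
position: [0.2477, 0.6276, 0.2498]
ee_rot: [-0.052, -3.141, 0.001]
ft_force: [-0.3, 0.3, -0.2]
grip_width: 0.0853
beaker t 0.43 [0.2477 0.6276 0.2498] turn [-0.001 -0.     0.004] units [ -9.3  -12.71   1.24] f [-0.3  0.3 -0.2] w 0.0853
```

```bash
python3 -m inch '[[0,0,0,-0.5,-0.7,0,100],[0,0,0,-0.5,-0.7,0,100],[0,0,0,-0.5,-0.7,0,100],[0,0,0,-0.5,-0.7,0,100],[0,0,0,-0.5,-0.7,0,100],[0,0,0,-0.5,-0.7,0,100],[0,0,0,-0.5,-0.7,0,100],[0,0,0,-0.5,-0.7,0,100],[0,0,0,-0.5,-0.7,0,100]]' >/dev/null
python3 -m inch '[[0,0,0,-0.5,-0.7,0,100],[0,0,0,-0.5,-0.7,0,100],[0,0,0,-0.5,-0.7,0,100],[0,0,0,-0.5,-0.7,0,100],[0,0,0,-0.5,-0.7,0,100],[0,0,0,-0.5,-0.7,0,100],[0,0,0,-0.5,-0.7,0,100],[0,0,0,-0.5,-0.7,0,100],[0,0,0,-0.3,-0.11,0,100],[0,0,0,0,0,0,100],[0,0,0,0,0,0,100]]' >/dev/null
python3 -c "from h import *; go('beaker',.132)"
```

```text
beaker t 2.10 [0.5818 0.1348 0.2499] turn [ 0.    -0.001 -0.004] units [-0.5  -0.7   2.95] f [-0.5  0.5 -0.1] w 0.0854
```

```bash
python3 -m inch '[[0,0,0,-0.25,-0.35,0,100],[0,0,0,-0.25,-0.35,0,100],[0,0,0,0,0,0.6,100],[0,0,0,0,0,0.6,100],[0,0,0,0,0,0.6,100],[0,0,0,0,0,0.5,100],[0,0,0,0,0,0.4,100],[0,0,0,0,0,0.25,100],[0,0,0,0,0,0,100],[0,0,0,0,0,0,100]]'
python3 - <<'E'
from h import *; go('beaker',.132)
a=viewer.read_camera('scene')[:,:,::-1]; b=viewer.read_camera('top')[:,:,::-1]
cv2.imwrite('pics/g1.png',np.hstack([cv2.resize(a[150:350,250:450],(400,400)),cv2.resize(b[170:320,220:370],(400,400))]))
E
```

```text
time: 2.93
position: [0.6003, 0.1073, 0.1323]
ee_rot: [-0.056, -3.14, -0.0]
ft_force: [0.1, 0.3, 0.5]
grip_width: 0.0856
beaker t 2.93 [0.6003 0.1073 0.1323] turn [ 0.    -0.001  0.001] units [-0.02 -0.03  0.01] f [0.1 0.3 0.5] w 0.0856
```

View pics/g1.png

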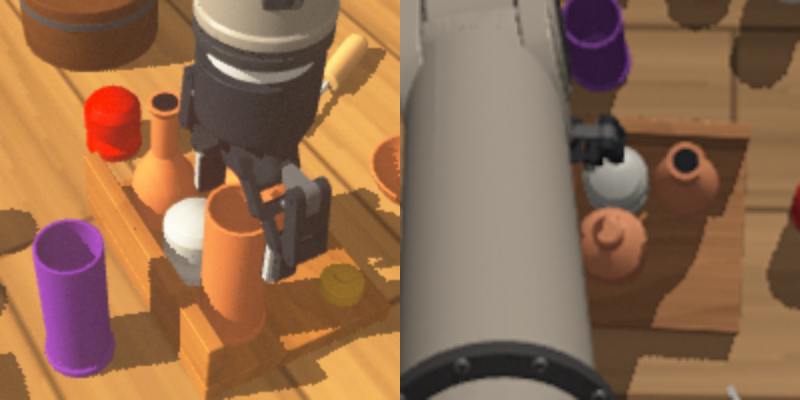

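The open jaws straddle the beaker rim, which is at (235,205) in the left crop. I'll close.

```bash
python3 -m inch '[[0,0,0,0,0,0,62],[0,0,0,0,0,0,62],[0,0,0,0,0,0,50],[0,0,0,0,0,0,40],[0,0,0,0,0,0,40],[0,0,0,0,0,0,40],[0,0,0,0,0,0,40]]'; python3 -m inch '[[0,0,0,0,0,-0.1,40],[0,0,0,0,0,-0.3,40],[0,0,0,0,0,-0.3,40],[0,0,0,0,0,-0.1,40],[0,0,0,0,0,0,40],[0,0,0,0,0,0,40]]'
python3 -c "from h import *; go('s_beaker',.2)"
```

```text
time: 3.62
position: [0.6014, 0.1065, 0.1335]
ee_rot: [0.058, 3.139, 0.001]
ft_force: [-1.3, 1.4, 6.2]
grip_width: 0.0498
time: 4.12
position: [0.601, 0.1062, 0.1648]
ee_rot: [0.058, 3.14, 0.0]
ft_force: [-0.2, 0.1, -2.5]
grip_width: 0.0496
s_beaker t 4.12 [0.601  0.1062 0.1648] turn [ 0.     0.001 -0.   ] units [-0.09  4.95 -0.88] f [-0.2  0.1 -2.5] w 0.0496
```

```bash
python3 -m inch '[[0,0,0,0,0.15,-0.3,40],[0,0,0,0,0.4,-0.2,40],[0,0,0,0,0.6,0,40],[0,0,0,0,0.7,0,40],[0,0,0,0,0.7,0,40],[0,0,0,0,0.7,0,40],[0,0,0,0,0.7,0,40],[0,0,0,-0.09,0.6,0,40],[0,0,0,0,0.3,0,40],[0,0,0,0,0.1,0,40],[0,0,0,0,0,0,40],[0,0,0,0,0,0,40]]'
python3 -c "from h import *; go('s_beaker',.128)"
```

```text
time: 5.12
position: [0.6118, 0.3018, 0.1842]
ee_rot: [-0.06, -3.141, 0.003]
ft_force: [0.8, -0.2, -2.6]
grip_width: 0.0495
s_beaker t 5.12 [0.6118 0.3018 0.1842] turn [-0.002 -0.    -0.002] units [-0.    0.05  1.4 ] f [ 0.8 -0.2 -2.6] w 0.0495
```

```bash
python3 -m inch '[[0,0,0,0,0,0.3,40],[0,0,0,0,0,0.4,40],[0,0,0,0,0,0.35,40],[0,0,0,0,0,0.2,40],[0,0,0,0,0,0.08,40],[0,0,0,0,0,0,40],[0,0,0,0,0,0,40]]'
python3 -m inch '[[0,0,0,0,0,0.025,40],[0,0,0,0,0,0,40],[0,0,0,0,0,0,40]]'
```

```text
time: 5.7
position: [0.612, 0.3038, 0.1313]
ee_rot: [0.058, 3.141, 0.0]
ft_force: [-0.4, -0.5, -2.5]
grip_width: 0.0496
time: 5.95
position: [0.6119, 0.3041, 0.1307]
ee_rot: [0.058, 3.14, 0.001]
ft_force: [1.0, 0.3, -2.7]
grip_width: 0.0491
```

```bash
python3 -m inch '[[0,0,0,0,0,0.03,40],[0,0,0,0,0,0,40],[0,0,0,0,0,0,40]]'
python3 -m inch '[[0,0,0,0,0,0.03,40],[0,0,0,0,0,0,40],[0,0,0,0,0,0,40]]'
```

```text
time: 6.2
position: [0.6116, 0.304, 0.1289]
ee_rot: [-0.058, -3.141, -0.0]
ft_force: [0.5, -0.2, -2.8]
grip_width: 0.0495
time: 6.45
position: [0.612, 0.3041, 0.1285]
ee_rot: [0.058, 3.14, 0.001]
ft_force: [-1.2, -0.7, 3.8]
grip_width: 0.0493
```

Contact felt at TCP z 0.1285. I'll release, rise and move over the jar.

```bash
python3 -m inch '[[0,0,0,0,0,0,65],[0,0,0,0,0,0,80],[0,0,0,0,0,0,100],[0,0,0,0,0,0,100],[0,0,0,0,0,0,100],[0,0,0,0,0,-0.3,100],[0,0,0,0,0,-0.6,100],[0,0,0,0,0,-0.7,100],[0,0,0,0,0,-0.6,100],[0,0,0,0,0,-0.3,100],[0,0,0,0,0,0,100]]'
python3 -c "from h import *; go('jar',.132);b=viewer.read_camera('scene')[:,:,::-1];cv2.imwrite('pics/b1.png',b)"
```

```text
time: 7.37
position: [0.6134, 0.3047, 0.232]
ee_rot: [0.058, 3.135, 0.006]
ft_force: [1.2, 0.4, 0.3]
grip_width: 0.0856
jar t 7.37 [0.6134 0.3047 0.232 ] turn [ 0.004  0.006 -0.   ] units [ 1.62 -6.53  2.5 ] f [1.2 0.4 0.3] w 0.0856
```

View pics/b1.png

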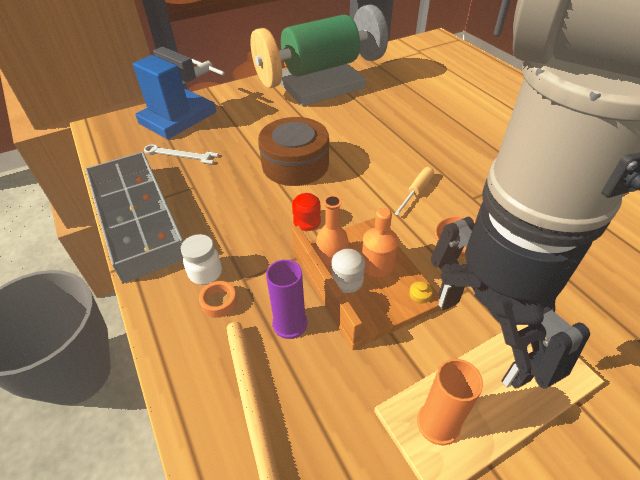

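The beaker stands upright on the board at (450,405), and the rest is unmoved. Next is the jar.

```bash
python3 -m inch '[[0,0,0,0.1,-0.4,0,100],[0,0,0,0.2,-0.8,0,100],[0,0,0,0.22,-0.9,0,100],[0,0,0,0.22,-0.9,0,100],[0,0,0,0.22,-0.9,0,100],[0,0,0,0.22,-0.9,0,100],[0,0,0,0.22,-0.8,0,100],[0,0,0,0.2,-0.6,0,100],[0,0,0,0.02,-0.33,0,100],[0,0,0,0,0,0.3,100],[0,0,0,0,0,0.3,100],[0,0,0,0,0,0,100]]'
python3 -c "from h import *; go('jar',.132)"
```

```text
time: 8.42
position: [0.5356, 0.0455, 0.2007]
ee_rot: [-0.057, -3.136, 0.001]
ft_force: [-0.6, -0.2, -0.4]
grip_width: 0.0853
jar t 8.42 [0.5356 0.0455 0.2007] turn [-0.001 -0.005  0.   ] units [-0.09  0.01  1.72] f [-0.6 -0.2 -0.4] w 0.0853
```

```bash
python3 -m inch '[[0,0,0,-0.06,0,0.3,100],[0,0,0,0,0,0.45,100],[0,0,0,0,0,0.45,100],[0,0,0,0,0,0.3,100],[0,0,0,0,0,0.15,100],[0,0,0,0,0,0,100],[0,0,0,0,0,0,100]]'
python3 -c "from h import *; go('jar',.132)"
```

```text
time: 9.0
position: [0.5399, 0.0455, 0.1376]
ee_rot: [-0.057, -3.141, 0.0]
ft_force: [-0.5, -0.9, -0.2]
grip_width: 0.0853
jar t 9.00 [0.5399 0.0455 0.1376] turn [-0. -0.  0.] units [0.02 0.01 0.14] f [-0.5 -0.9 -0.2] w 0.0853
```

```bash
python3 -m inch '[[0,0,0,0,0,0.13,80],[0,0,0,0,0,0,60],[0,0,0,0,0,0,45],[0,0,0,0,0,0,35],[0,0,0,0,0,0,25],[0,0,0,0,0,0,15],[0,0,0,0,0,0,15],[0,0,0,0,0,0,15],[0,0,0,0,0,0,15]]'; python3 -m inch '[[0,0,0,0,0,-0.1,15],[0,0,0,0,0,-0.3,15],[0,0,0,0,0,-0.3,15],[0,0,0,0,0,-0.3,15],[0,0,0,0,0,-0.1,15],[0,0,0,0,0,0,15],[0,0,0,0,0,0,15]]'
python3 -c "from h import *; go('s_jar',.2)"
```

```text
time: 9.75
position: [0.5401, 0.0455, 0.133]
ee_rot: [0.058, 3.14, 0.001]
ft_force: [-0.0, 1.6, 5.1]
grip_width: 0.0226
time: 10.33
position: [0.5392, 0.045, 0.176]
ee_rot: [-0.058, -3.14, 0.0]
ft_force: [-0.2, -0.4, -2.3]
grip_width: 0.0224
s_jar t 10.33 [0.5392 0.045  0.176 ] turn [-0.    -0.001 -0.   ] units [ 0.67  6.46 -0.6 ] f [-0.2 -0.4 -2.3] w 0.0224
```

```bash
python3 -m inch '[[0,0,0,0.02,0.15,-0.3,15],[0,0,0,0.05,0.4,-0.25,15],[0,0,0,0.08,0.6,0,15],[0,0,0,0.08,0.75,0,15],[0,0,0,0.08,0.8,0,15],[0,0,0,0.08,0.8,0,15],[0,0,0,0.08,0.8,0,15],[0,0,0,0.08,0.75,0,15],[0,0,0,0.06,0.6,0,15],[0,0,0,0.03,0.45,0,15],[0,0,0,0.02,0.25,0,15],[0,0,0,0,0.1,0,15]]'
python3 -m inch '[[0,0,0,0,0,0,15],[0,0,0,0,0,0.3,15],[0,0,0,0,0,0.4,15],[0,0,0,0,0,0.3,15],[0,0,0,0,0,0.2,15],[0,0,0,0,0,0,15],[0,0,0,0,0,0,15]]'
python3 -c "from h import *; go('s_jar',.128)"
```

```text
time: 11.33
position: [0.5218, 0.3056, 0.1973]
ee_rot: [-0.054, -3.139, 0.001]
ft_force: [-0.4, -0.8, -2.2]
grip_width: 0.0224
time: 11.92
position: [0.5227, 0.3032, 0.1499]
ee_rot: [-0.059, -3.14, 0.001]
ft_force: [0.2, -0.1, -2.0]
grip_width: 0.0228
s_jar t 11.92 [0.5227 0.3032 0.1499] turn [-0.001 -0.001 -0.001] units [0.02 0.02 0.55] f [ 0.2 -0.1 -2. ] w 0.0228
```

```bash
python3 -m inch '[[0,0,0,0,0,0.2,15],[0,0,0,0,0,0.2,15],[0,0,0,0,0,0.08,15],[0,0,0,0,0,0.03,15],[0,0,0,0,0,0,15],[0,0,0,0,0,0,15]]'
python3 -m inch '[[0,0,0,0,0,0.03,15],[0,0,0,0,0,0,15],[0,0,0,0,0,0,15]]'
```

```text
time: 12.42
position: [0.5229, 0.3041, 0.1302]
ee_rot: [0.058, 3.141, 0.0]
ft_force: [0.9, 0.0, -2.2]
grip_width: 0.0225
time: 12.67
position: [0.5229, 0.3041, 0.1291]
ee_rot: [0.058, 3.141, 0.0]
ft_force: [0.4, 0.1, -3.8]
grip_width: 0.0223
```

```bash
python3 -m inch '[[0,0,0,0,0,0.03,15],[0,0,0,0,0,0,15],[0,0,0,0,0,0,15]]'
python3 -c "from h import *; go('s_jar',.128)"
```

```text
time: 12.92
position: [0.5231, 0.3042, 0.128]
ee_rot: [0.058, 3.14, 0.001]
ft_force: [0.4, 0.1, 0.0]
grip_width: 0.0225
s_jar t 12.92 [0.5231 0.3042 0.128 ] turn [ 0.001  0.001 -0.   ] units [ 0.03 -0.01  0.  ] f [0.4 0.1 0. ] w 0.0225
```

```bash
python3 -m inch '[[0,0,0,0,0,0,35],[0,0,0,0,0,0,55],[0,0,0,0,0,0,80],[0,0,0,0,0,0,100],[0,0,0,0,0,0,100],[0,0,0,0,0,-0.3,100],[0,0,0,0,0,-0.6,100],[0,0,0,0,0,-0.7,100],[0,0,0,0,0,-0.5,100],[0,0,0,0,0,-0.2,100],[0,0,0,0,0,0,100]]'
python3 -c "from h import *; go('flask',.129);b=viewer.read_camera('scene')[:,:,::-1];cv2.imwrite('pics/b2.png',b[150:])"
```

```text
time: 13.83
position: [0.524, 0.3047, 0.2225]
ee_rot: [0.058, 3.137, 0.005]
ft_force: [-0.4, 0.4, -0.2]
grip_width: 0.0852
flask t 13.83 [0.524  0.3047 0.2225] turn [ 0.003  0.004 -0.   ] units [-2.07 -7.9   2.34] f [-0.4  0.4 -0.2] w 0.0852
```

View pics/b2.png

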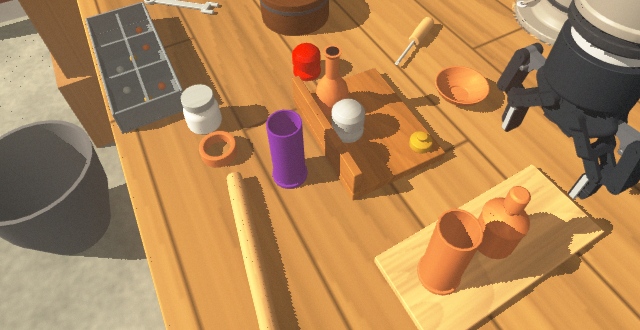

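The beaker at (450,250) and the jar at (505,222) stand upright on the board. On to the flask.

```bash
python3 -m inch '[[0,0,0,-0.1,-0.4,0,100],[0,0,0,-0.2,-0.8,0,100],[0,0,0,-0.24,-0.9,0,100],[0,0,0,-0.24,-0.9,0,100],[0,0,0,-0.24,-0.9,0,100],[0,0,0,-0.24,-0.9,0,100],[0,0,0,-0.24,-0.9,0,100],[0,0,0,-0.24,-0.9,0,100],[0,0,0,-0.2,-0.8,0,100],[0,0,0,-0.1,-0.4,0,100],[0,0,0,-0.03,-0.1,0.2,100],[0,0,0,0,0,0.3,100]]'
python3 -m inch '[[0,0,0,0,0,0.1,100],[0,0,0,0,0,0,100]]'
python3 -c "from h import *; go('flask',.129)"
```

```text
time: 14.88
position: [0.5939, -0.0163, 0.1986]
ee_rot: [-0.062, -3.141, 0.001]
ft_force: [0.2, 0.8, 0.6]
grip_width: 0.0855
time: 15.05
position: [0.5921, -0.0124, 0.1929]
ee_rot: [-0.053, -3.136, -0.001]
ft_force: [-0.4, 0.4, -0.4]
grip_width: 0.0856
flask t 15.05 [ 0.5921 -0.0124  0.1929] turn [ 0.    -0.005  0.003] units [-0.07 -0.04  1.6 ] f [-0.4  0.4 -0.4] w 0.0856
```

```bash
python3 -m inch '[[0,0,0,0,0,0.3,100],[0,0,0,0,0,0.45,100],[0,0,0,0,0,0.45,100],[0,0,0,0,0,0.3,100],[0,0,0,0,0,0.15,100],[0,0,0,0,0,0,100],[0,0,0,0,0,0,100]]'
python3 -c "from h import *; go('flask',.129)"
```

```text
time: 15.63
position: [0.5941, -0.0145, 0.1298]
ee_rot: [-0.057, -3.141, -0.0]
ft_force: [1.0, -0.7, -0.4]
grip_width: 0.0856
flask t 15.63 [ 0.5941 -0.0145  0.1298] turn [ 0. -0.  0.] units [-0.02  0.01  0.02] f [ 1.  -0.7 -0.4] w 0.0856
```

```bash
python3 -m inch '[[0,0,0,-0.02,0,0,80],[0,0,0,0,0,0,60],[0,0,0,0,0,0,45],[0,0,0,0,0,0,35],[0,0,0,0,0,0,25],[0,0,0,0,0,0,15],[0,0,0,0,0,0,12],[0,0,0,0,0,0,12],[0,0,0,0,0,0,12]]'; python3 -m inch '[[0,0,0,0,0,-0.1,12],[0,0,0,0,0,-0.3,12],[0,0,0,0,0,-0.3,12],[0,0,0,0,0,-0.3,12],[0,0,0,0,0,-0.3,12],[0,0,0,0,0,-0.3,12],[0,0,0,0,0,-0.3,12],[0,0,0,0,0,-0.1,12],[0,0,0,0,0,0,12],[0,0,0,0,0,0,12]]'
python3 -c "from h import *; go('s_flask',.2)"
```

```text
time: 16.38
position: [0.5954, -0.0149, 0.1306]
ee_rot: [0.058, 3.139, 0.0]
ft_force: [-0.1, 0.0, 5.5]
grip_width: 0.0243
time: 17.22
position: [0.5946, -0.0148, 0.2097]
ee_rot: [0.058, 3.141, 0.0]
ft_force: [-0.2, -0.4, -2.3]
grip_width: 0.0243
s_flask t 17.22 [ 0.5946 -0.0148  0.2097] turn [ 0.  0. -0.] units [4.35 7.82 0.24] f [-0.2 -0.4 -2.3] w 0.0243
```

```bash
python3 -m inch '[[0,0,0,0.15,0.15,0,12],[0,0,0,0.4,0.35,0,12],[0,0,0,0.55,0.5,0,12],[0,0,0,0.6,0.6,0,12],[0,0,0,0.6,0.7,0,12],[0,0,0,0.6,0.7,0,12],[0,0,0,0.5,0.75,0,12],[0,0,0,0.4,0.8,0,12],[0,0,0,0.3,0.8,0,12],[0,0,0,0.15,0.8,0,12],[0,0,0,0.1,0.7,0,12],[0,0,0,0,0.5,0,12]]'
python3 -m inch '[[0,0,0,0,0.3,0,12],[0,0,0,0,0.15,0.1,12],[0,0,0,0,0,0.3,12],[0,0,0,0,0,0.4,12],[0,0,0,0,0,0.4,12],[0,0,0,0,0,0.3,12],[0,0,0,0,0,0.1,12],[0,0,0,0,0,0,12],[0,0,0,0,0,0,12]]'
python3 -c "from h import *; go('s_flask',.125)"
```

```text
time: 18.22
position: [0.4291, 0.2885, 0.209]
ee_rot: [-0.052, -3.139, -0.0]
ft_force: [-0.8, 0.5, -1.7]
grip_width: 0.0243
time: 18.97
position: [0.4326, 0.3025, 0.1458]
ee_rot: [-0.06, -3.141, 0.001]
ft_force: [1.1, 0.1, -1.9]
grip_width: 0.0249
s_flask t 18.97 [0.4326 0.3025 0.1458] turn [-0.001 -0.    -0.001] units [0.02 0.04 0.52] f [ 1.1  0.1 -1.9] w 0.0249
```

```bash
python3 -m inch '[[0,0,0,0,0,0.2,12],[0,0,0,0,0,0.15,12],[0,0,0,0,0,0.08,12],[0,0,0,0,0,0.03,12],[0,0,0,0,0,0,12],[0,0,0,0,0,0,12]]'
python3 -m inch '[[0,0,0,0,0,0.025,12],[0,0,0,0,0,0,12],[0,0,0,0,0,0,12]]'
```

```text
time: 19.47
position: [0.4324, 0.3034, 0.1273]
ee_rot: [0.058, 3.141, 0.0]
ft_force: [0.1, -0.2, -2.1]
grip_width: 0.0244
time: 19.72
position: [0.4324, 0.3034, 0.1264]
ee_rot: [0.058, 3.141, 0.0]
ft_force: [-0.1, 0.0, -2.1]
grip_width: 0.0245
```

```bash
python3 -m inch '[[0,0,0,0,0,0.03,12],[0,0,0,0,0,0,12],[0,0,0,0,0,0,12]]'
python3 -m inch '[[0,0,0,0,0,0.015,12],[0,0,0,0,0,0,12],[0,0,0,0,0,0,12]]'
```

```text
time: 19.97
position: [0.4328, 0.3037, 0.1256]
ee_rot: [0.058, 3.14, 0.001]
ft_force: [0.5, 0.2, 3.1]
grip_width: 0.0247
time: 20.22
position: [0.4331, 0.3041, 0.1256]
ee_rot: [0.058, 3.139, 0.003]
ft_force: [-0.4, 0.2, 6.6]
grip_width: 0.0248
```

```bash
python3 -m inch '[[0,0,0,0,0,0,35],[0,0,0,0,0,0,55],[0,0,0,0,0,0,80],[0,0,0,0,0,0,100],[0,0,0,0,0,0,100],[0,0,0,0,0,-0.3,100],[0,0,0,0,0,-0.6,100],[0,0,0,0,0,-0.7,100],[0,0,0,0,0,-0.6,100],[0,0,0,0,0,-0.3,100],[0,0,0,0,0,0,100],[0,0,0,0,0,0,100]]'
python3 - <<'E'
from h import *; go('stake',.2)
a=viewer.read_camera('scene')[:,:,::-1]; b=viewer.read_camera('top')[:,:,::-1]
cv2.imwrite('pics/a3.png',a);cv2.imwrite('pics/b3.png',b)
cv2.imwrite('pics/g3.png',np.hstack([cv2.resize(a[190:490,240:620],(500,400)),cv2.resize(b[190:350,240:360],(300,400))]))
h=cv2.cvtColor(np.ascontiguousarray(b),cv2.COLOR_BGR2HSV); m=((h[:,:,1]<50)&(h[:,:,2]>50)).astype(np.uint8); x0=np.zeros_like(m); x0[215:265,275:335]=m[215:265,275:335]
c=max(cv2.findContours(x0,0,2)[0],key=cv2.contourArea); (e,r)=cv2.minEnclosingCircle(c); print(e,r,ray('top',*e,.06),cv2.boundingRect(c))
h=cv2.cvtColor(np.ascontiguousarray(a),cv2.COLOR_BGR2HSV); m=(h[:,:,1]<50).astype(np.uint8); x0=np.zeros_like(m); x0[240:300,325:370]=m[240:300,325:370]
c=max(cv2.findContours(x0,0,2)[0],key=cv2.contourArea); x,y,w,hh=cv2.boundingRect(c); print(x,y,w,hh,'proj top of stake', proj('scene',[.598,.0445,.082]),proj('scene',[.598,.0445,.02]),proj('top',[.598,.0445,.068]))
E
```

```text
time: 21.22
position: [0.4324, 0.3034, 0.2247]
ee_rot: [0.058, 3.14, 0.001]
ft_force: [0.5, -0.8, 0.5]
grip_width: 0.0849
stake t 21.22 [0.4324 0.3034 0.2247] turn [ 0.001  0.001 -0.   ] units [-4.37 -6.32  0.62] f [ 0.5 -0.8  0.5] w 0.0849
(300.5, 237.42591857910156) 13.656794548034668 [0.595  0.0437 0.06  ] (289, 224, 24, 28)
332 249 33 43 proj top of stake [347.8 254.8] [346.6 279.2] [300.  235.4]
```

View pics/g3.png

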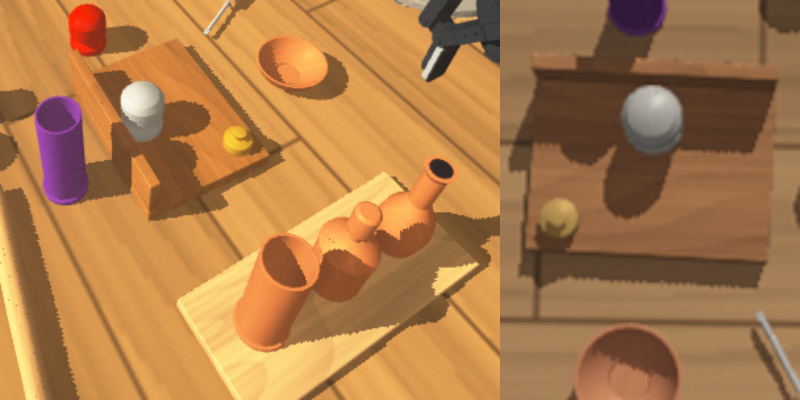

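All three stand upright on the side board, and the stake matches my estimate of (0.598, 0.0445). Now to the stake.

```bash
python3 -m inch '[[0,0,0,-0.2,-0.3,0,100],[0,0,0,-0.45,-0.65,0,100],[0,0,0,-0.5,-0.75,0,100],[0,0,0,-0.5,-0.75,0,100],[0,0,0,-0.5,-0.75,0,100],[0,0,0,-0.5,-0.75,0,100],[0,0,0,-0.5,-0.75,0,100],[0,0,0,-0.5,-0.75,0,100],[0,0,0,-0.45,-0.55,0,100],[0,0,0,-0.2,-0.25,0,100],[0,0,0,-0.07,-0.07,0.3,100],[0,0,0,0,0,0.5,100]]'
python3 -m inch '[[0,0,0,0,0,0.5,100],[0,0,0,0,0,0.5,100],[0,0,0,0,0,0.5,100],[0,0,0,0,0,0.2,100],[0,0,0,0,0,0,100],[0,0,0,0,0,0,100]]'
python3 -c "from h import *; go('stake',.057)"
```

```text
time: 22.32
position: [0.5988, 0.044, 0.1923]
ee_rot: [0.06, 3.139, 0.001]
ft_force: [-0.2, 0.6, 0.3]
grip_width: 0.0853
time: 22.82
position: [0.597, 0.0453, 0.1239]
ee_rot: [-0.056, -3.139, -0.0]
ft_force: [0.3, -0.4, 1.3]
grip_width: 0.0857
stake t 22.82 [0.597  0.0453 0.1239] turn [ 0.    -0.002  0.001] units [-0.03 -0.02  1.67] f [ 0.3 -0.4  1.3] w 0.0857
```

```bash
python3 -m inch '[[0,0,0,-0.02,-0.02,0.3,100],[0,0,0,0,0,0.45,100],[0,0,0,0,0,0.4,100],[0,0,0,0,0,0.3,100],[0,0,0,0,0,0.17,100],[0,0,0,0,0,0,100],[0,0,0,0,0,0,100]]'
python3 -c "from h import *; go('stake',.057)"
python3 -m inch '[[0,0,0,0,0,0,75],[0,0,0,0,0,0,68],[0,0,0,0,0,0,60],[0,0,0,0,0,0,50],[0,0,0,0,0,0,45],[0,0,0,0,0,0,45],[0,0,0,0,0,0,45],[0,0,0,0,0,0,45]]'
```

```text
time: 23.4
position: [0.5987, 0.0434, 0.0599]
ee_rot: [0.058, 3.141, 0.0]
ft_force: [0.7, -0.0, 1.0]
grip_width: 0.0848
stake t 23.40 [0.5987 0.0434 0.0599] turn [ 0.  0. -0.] units [0.02 0.03 0.07] f [ 0.7 -0.   1. ] w 0.0848
time: 24.07
position: [0.5994, 0.0444, 0.0613]
ee_rot: [0.057, 3.139, 0.002]
ft_force: [-1.4, 1.0, 7.4]
grip_width: 0.052
```

```bash
python3 -m inch '[[0,0,0,0,0,-0.1,45],[0,0,0,0,0,-0.3,45],[0,0,0,0,0,-0.4,45],[0,0,0,0,0,-0.5,45],[0,0,0,0,0,-0.5,45],[0,0,0,0,0,-0.5,45],[0,0,0,0,0,-0.4,45],[0,0,0,0,0,-0.25,45],[0,0,0,0,0,-0.1,45],[0,0,0,0,0,0,45],[0,0,0,0,0,0,45]]'
python3 -c "from h import *; go('stump',.1225)"
```

```text
time: 24.98
position: [0.5977, 0.0433, 0.1809]
ee_rot: [-0.058, -3.139, 0.0]
ft_force: [-0.1, 0.1, -8.0]
grip_width: 0.0518
stump t 24.98 [0.5977 0.0433 0.1809] turn [-0.    -0.002 -0.   ] units [ 1.57 -8.79  1.46] f [-0.1  0.1 -8. ] w 0.0518
```

```bash
python3 -m inch '[[0,0,0,0.02,-0.15,0,45],[0,0,0,0.06,-0.4,0,45],[0,0,0,0.1,-0.6,0,45],[0,0,0,0.14,-0.75,0,45],[0,0,0,0.16,-0.8,0,45],[0,0,0,0.16,-0.8,0,45],[0,0,0,0.16,-0.8,0,45],[0,0,0,0.16,-0.8,0,45],[0,0,0,0.16,-0.8,0,45],[0,0,0,0.16,-0.8,0,45],[0,0,0,0.14,-0.75,0,45],[0,0,0,0.1,-0.65,0,45]]'
python3 -m inch '[[0,0,0,0.05,-0.4,0,45],[0,0,0,0,-0.2,0,45],[0,0,0,0,-0.09,0,45],[0,0,0,0,0,0,45],[0,0,0,0,0,0,45],[0,0,0,0,0,0,45]]'
python3 - <<'E'
from h import *; go('stump',.1225)
a=viewer.read_camera('scene')[:,:,::-1]; b=viewer.read_camera('top')[:,:,::-1]
cv2.imwrite('pics/g4.png',np.hstack([cv2.resize(a[40:240,200:400],(400,400)),cv2.resize(b[200:340,390:530],(400,400))]))
E
```

```text
time: 25.98
position: [0.5235, -0.2809, 0.1806]
ee_rot: [-0.061, -3.138, 0.0]
ft_force: [0.6, -1.1, -6.0]
grip_width: 0.0516
time: 26.48
position: [0.5234, -0.3036, 0.1813]
ee_rot: [-0.054, -3.141, -0.002]
ft_force: [1.4, 0.1, -6.1]
grip_width: 0.052
stump t 26.48 [ 0.5234 -0.3036  0.1813] turn [ 0.001 -0.     0.002] units [ 0.03 -0.05  1.47] f [ 1.4  0.1 -6.1] w 0.0520
```

View pics/g4.png

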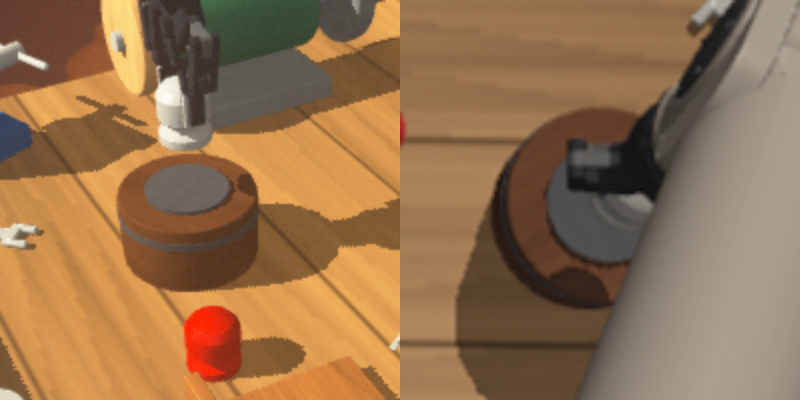

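The stake at (186,125) hangs above the plate centre (187,188). I'll cross-check the plate in the scene view and lower.

```bash
python3 -c "from h import *; print(ray('scene',293.4,133.8,.082))"
python3 -m inch '[[0,0,0,0.02,-0.04,0.25,45],[0,0,0,0,0,0.4,45],[0,0,0,0,0,0.35,45],[0,0,0,0,0,0.2,45],[0,0,0,0,0,0.1,45],[0,0,0,0,0,0,45],[0,0,0,0,0,0,45]]'
python3 -c "from h import *; go('stump',.1225)"
```

```text
[ 0.5247 -0.301   0.082 ]
time: 27.17
position: [0.5222, -0.3073, 0.1299]
ee_rot: [0.058, 3.141, -0.0]
ft_force: [0.3, -0.6, -5.8]
grip_width: 0.0519
stump t 27.17 [ 0.5222 -0.3073  0.1299] turn [-0.  0. -0.] units [0.01 0.04 0.18] f [ 0.3 -0.6 -5.8] w 0.0519
```

```bash
python3 -m inch '[[0,0,0,-0.02,0.07,0.06,45],[0,0,0,0,0,0.04,45],[0,0,0,0,0,0,45],[0,0,0,0,0,0,45]]'
python3 -m inch '[[0,0,0,0,0,0.03,45],[0,0,0,0,0,0,45],[0,0,0,0,0,0,45]]'
python3 -m inch '[[0,0,0,0,0,0.03,45],[0,0,0,0,0,0,45],[0,0,0,0,0,0,45]]'
```

```text
time: 27.5
position: [0.523, -0.3044, 0.1259]
ee_rot: [0.057, 3.141, -0.0]
ft_force: [0.4, -0.2, -6.9]
grip_width: 0.052
time: 27.75
position: [0.5227, -0.3045, 0.1245]
ee_rot: [-0.058, -3.141, -0.0]
ft_force: [0.4, 0.5, -6.1]
grip_width: 0.0516
time: 28.0
position: [0.5229, -0.3046, 0.1234]
ee_rot: [0.058, 3.141, -0.0]
ft_force: [-0.3, 0.2, -5.6]
grip_width: 0.052
```

```bash
python3 -m inch '[[0,0,0,0,0,0.03,45],[0,0,0,0,0,0,45],[0,0,0,0,0,0,45]]'
python3 -m inch '[[0,0,0,0,0,0.02,45],[0,0,0,0,0,0,45],[0,0,0,0,0,0,45]]'
```

```text
time: 28.25
position: [0.5229, -0.3047, 0.1233]
ee_rot: [0.058, 3.14, 0.0]
ft_force: [-3.0, 3.2, 6.1]
grip_width: 0.0518
time: 28.5
position: [0.5229, -0.3046, 0.1233]
ee_rot: [0.058, 3.14, 0.001]
ft_force: [-6.2, 2.2, 11.8]
grip_width: 0.0518
```

Contact. I'll release and rise.

```bash
python3 -m inch '[[0,0,0,0,0,0,65],[0,0,0,0,0,0,75],[0,0,0,0,0,0,90],[0,0,0,0,0,0,100],[0,0,0,0,0,0,100],[0,0,0,0,0,-0.2,100],[0,0,0,0,0,-0.5,100],[0,0,0,0,0,-0.7,100],[0,0,0,0,0,-0.7,100],[0,0,0,0,0,-0.5,100],[0,0,0,0,0,-0.2,100],[0,0,0,0,0,0,100]]'
python3 -c "from h import *; go('s_flask',.125)"
```

```text
time: 29.5
position: [0.5239, -0.3051, 0.2357]
ee_rot: [0.058, 3.137, -0.002]
ft_force: [0.4, -1.3, 0.1]
grip_width: 0.0854
s_flask t 29.50 [ 0.5239 -0.3051  0.2357] turn [-0.001  0.004 -0.   ] units [ 2.85 15.13  2.77] f [ 0.4 -1.3  0.1] w 0.0854
```

```bash
python3 -m inch '[[0,0,0,0,0.4,0,100],[0,0,0,0,0.75,0,100],[0,0,0,0,0.9,0,100],[0,0,0,0,0.9,0,100],[0,0,0,0,0.9,0,100],[0,0,0,0,0.9,0,100],[0,0,0,0.2,0.9,0,100],[0,0,0,0.2,0.9,0,100],[0,0,0,0.25,0.9,0,100],[0,0,0,0.25,0.9,0,100],[0,0,0,0.25,0.9,0,100],[0,0,0,0.25,0.9,0,100]]' >/dev/null
python3 -m inch '[[0,0,0,0.25,0.9,0,100],[0,0,0,0.25,0.9,0,100],[0,0,0,0.25,0.9,0,100],[0,0,0,0.25,0.8,0,100],[0,0,0,0.25,0.75,0,100],[0,0,0,0.15,0.45,0,100],[0,0,0,0.05,0.18,0,100],[0,0,0,0,0,0.3,100],[0,0,0,0,0,0.3,100],[0,0,0,0,0,0,100],[0,0,0,0,0,0,100]]'
python3 -c "
from h import *; go('s_flask',.1256)
b=viewer.read_camera('scene')[:,:,::-1];t=viewer.read_camera('top')[:,:,::-1];cv2.imwrite('pics/g5.png',np.hstack([cv2.resize(b[100:,240:],(400,380)),cv2.resize(t[200:340,390:530],(380,380))]))"
```

```text
time: 31.42
position: [0.4307, 0.2989, 0.2081]
ee_rot: [-0.06, -3.139, 0.004]
ft_force: [0.3, 0.8, 0.5]
grip_width: 0.0855
s_flask t 31.42 [0.4307 0.2989 0.2081] turn [-0.002 -0.002 -0.001] units [-0.03  0.13  2.06] f [0.3 0.8 0.5] w 0.0855
```

View pics/g5.png

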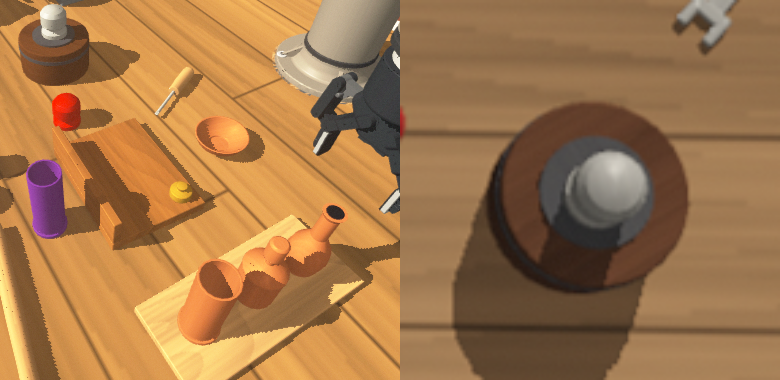

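The stake stands centred on the plate, its foot at about (600,197) against plate centre (597,192). The vessels still stand on the board. Next I'll grasp the flask.

```bash
python3 -m inch '[[0,0,0,0,0.06,0.3,100],[0,0,0,0,0.02,0.45,100],[0,0,0,0,0,0.5,100],[0,0,0,0,0,0.4,100],[0,0,0,0,0,0.3,100],[0,0,0,0,0,0.1,100],[0,0,0,0,0,0,100],[0,0,0,0,0,0,100]]'
python3 -c "from h import *; go('s_flask',.1256)"
```

```text
time: 32.18
position: [0.4316, 0.3039, 0.128]
ee_rot: [0.058, 3.14, 0.001]
ft_force: [0.5, -0.3, 0.2]
grip_width: 0.0854
s_flask t 32.18 [0.4316 0.3039 0.128 ] turn [ 0.001  0.001 -0.001] units [-0.01  0.    0.06] f [ 0.5 -0.3  0.2] w 0.0854
```

```bash
sed -i 's/beaker=(.601,.106),flask=(.595,-.014),jar=(.539,.046)/beaker=(.601,.1063),flask=(.5946,-.0147),jar=(.5395,.0453)/' h.py
python3 -m inch '[[0,0,0,-0.02,0,0.05,80],[0,0,0,0,0,0,60],[0,0,0,0,0,0,45],[0,0,0,0,0,0,35],[0,0,0,0,0,0,25],[0,0,0,0,0,0,15],[0,0,0,0,0,0,12],[0,0,0,0,0,0,12],[0,0,0,0,0,0,12]]'; python3 -m inch '[[0,0,0,0,0,-0.1,12],[0,0,0,0,0,-0.3,12],[0,0,0,0,0,-0.3,12],[0,0,0,0,0,-0.3,12],[0,0,0,0,0,-0.3,12],[0,0,0,0,0,-0.3,12],[0,0,0,0,0,-0.3,12],[0,0,0,0,0,-0.1,12],[0,0,0,0,0,0,12],[0,0,0,0,0,0,12]]'
python3 -c "from h import *; go('flask',.131)"
```

```text
time: 32.93
position: [0.4324, 0.3045, 0.126]
ee_rot: [0.057, 3.14, 0.002]
ft_force: [-1.0, 1.3, 5.6]
grip_width: 0.0249
time: 33.77
position: [0.4316, 0.3033, 0.2047]
ee_rot: [-0.058, -3.14, 0.001]
ft_force: [0.1, -0.5, -2.9]
grip_width: 0.0249
flask t 33.77 [0.4316 0.3033 0.2047] turn [-0.001 -0.001 -0.   ] units [-4.36 -7.8   1.84] f [ 0.1 -0.5 -2.9] w 0.0249
```

```bash
python3 -m inch '[[0,0,0,0,-0.15,0,12],[0,0,0,0,-0.4,0,12],[0,0,0,-0.05,-0.6,0,12],[0,0,0,-0.15,-0.75,0,12],[0,0,0,-0.3,-0.8,0,12],[0,0,0,-0.4,-0.8,0,12],[0,0,0,-0.5,-0.75,0,12],[0,0,0,-0.6,-0.7,0,12],[0,0,0,-0.6,-0.65,0,12],[0,0,0,-0.6,-0.65,0,12],[0,0,0,-0.5,-0.6,0,12],[0,0,0,-0.36,-0.5,0,12]]'
python3 -m inch '[[0,0,0,-0.2,-0.3,0,12],[0,0,0,-0.1,-0.15,0,12],[0,0,0,0,0,0,12],[0,0,0,0,0,0.3,12],[0,0,0,0,0,0.4,12],[0,0,0,0,0,0.3,12],[0,0,0,0,0,0.2,12],[0,0,0,0,0,0,12],[0,0,0,0,0,0,12]]'
python3 -c "from h import *; go('flask',.131)"
```

```text
time: 34.77
position: [0.5837, -0.0004, 0.2047]
ee_rot: [-0.063, -3.14, 0.002]
ft_force: [1.2, 0.2, -0.8]
grip_width: 0.0248
time: 35.52
position: [0.5941, -0.0139, 0.1567]
ee_rot: [-0.056, -3.14, -0.0]
ft_force: [-1.3, 0.6, -2.3]
grip_width: 0.0244
flask t 35.52 [ 0.5941 -0.0139  0.1567] turn [ 0.    -0.001  0.001] units [-0.01 -0.02  0.64] f [-1.3  0.6 -2.3] w 0.0244
```

```bash
python3 -m inch '[[0,0,0,-0.01,-0.01,0.2,12],[0,0,0,0,0,0.2,12],[0,0,0,0,0,0.12,12],[0,0,0,0,0,0.06,12],[0,0,0,0,0,0,12],[0,0,0,0,0,0,12]]'
python3 -m inch '[[0,0,0,0,0,0.03,12],[0,0,0,0,0,0,12],[0,0,0,0,0,0,12]]'
python3 -c "from h import *; go('flask',.131)"
```

```text
time: 36.02
position: [0.5951, -0.015, 0.134]
ee_rot: [-0.058, -3.141, 0.0]
ft_force: [-0.4, -0.1, -1.6]
grip_width: 0.0252
time: 36.27
position: [0.5952, -0.015, 0.1331]
ee_rot: [0.058, 3.141, 0.0]
ft_force: [-0.1, 0.2, -1.3]
grip_width: 0.0247
flask t 36.27 [ 0.5952 -0.015   0.1331] turn [ 0.  0. -0.] units [0.02 0.01 0.05] f [-0.1  0.2 -1.3] w 0.0247
```

```bash
python3 -m inch '[[0,0,0,0,0,0.04,12],[0,0,0,0,0,0,12],[0,0,0,0,0,0,12]]'
python3 -m inch '[[0,0,0,0,0,0.03,12],[0,0,0,0,0,0,12],[0,0,0,0,0,0,12]]'
```

```text
time: 36.52
position: [0.595, -0.0149, 0.1312]
ee_rot: [-0.058, -3.141, -0.0]
ft_force: [0.5, -0.1, -0.9]
grip_width: 0.0248
time: 36.77
position: [0.5957, -0.0149, 0.1309]
ee_rot: [0.058, 3.14, 0.0]
ft_force: [-1.1, 0.7, 4.0]
grip_width: 0.0247
```

Contact. I'll release, rise and go to the jar at (0.523, 0.304).

```bash
python3 -m inch '[[0,0,0,0,0,0,35],[0,0,0,0,0,0,55],[0,0,0,0,0,0,80],[0,0,0,0,0,0,100],[0,0,0,0,0,0,100],[0,0,0,0,0,-0.3,100],[0,0,0,0,0,-0.6,100],[0,0,0,0,0,-0.7,100],[0,0,0,0,0,-0.5,100],[0,0,0,0,0,-0.2,100],[0,0,0,0,0,0,100],[0,0,0,0,0,0,100]]'
python3 -c "from h import *; go('s_jar',.128)"
python3 -m inch '[[0,0,0,0.1,0.4,0,100],[0,0,0,0.2,0.8,0,100],[0,0,0,0.24,0.9,0,100],[0,0,0,0.24,0.9,0,100],[0,0,0,0.24,0.9,0,100],[0,0,0,0.24,0.9,0,100],[0,0,0,0.24,0.9,0,100],[0,0,0,0.24,0.9,0,100],[0,0,0,0.2,0.8,0,100],[0,0,0,0.1,0.4,0,100],[0,0,0,0.03,0.1,0,100],[0,0,0,0,0,0.2,100]]'
python3 -m inch '[[0,0,0,0,0,0.3,100],[0,0,0,0,0,0.1,100],[0,0,0,0,0,0,100],[0,0,0,0,0,0,100]]'
python3 -c "from h import *; go('s_jar',.128)"
```

```text
time: 37.77
position: [0.5949, -0.0149, 0.2221]
ee_rot: [0.058, 3.141, 0.0]
ft_force: [0.2, 0.9, 0.6]
grip_width: 0.0854
s_jar t 37.77 [ 0.5949 -0.0149  0.2221] turn [ 0.  0. -0.] units [2.11 7.9  2.35] f [0.2 0.9 0.6] w 0.0854
time: 38.77
position: [0.5235, 0.3053, 0.2136]
ee_rot: [-0.053, -3.141, -0.0]
ft_force: [-0.4, -0.2, 0.7]
grip_width: 0.0856
time: 39.1
position: [0.5242, 0.3021, 0.1973]
ee_rot: [-0.062, -3.14, 0.002]
ft_force: [0.2, -0.7, 0.0]
grip_width: 0.0854
s_jar t 39.10 [0.5242 0.3021 0.1973] turn [-0.001 -0.001 -0.003] units [0.06 0.05 1.73] f [ 0.2 -0.7  0. ] w 0.0854
```

```bash
python3 -m inch '[[0,0,0,0.01,0.02,0.3,100],[0,0,0,0,0,0.45,100],[0,0,0,0,0,0.45,100],[0,0,0,0,0,0.3,100],[0,0,0,0,0,0.15,100],[0,0,0,0,0,0.05,100],[0,0,0,0,0,0,100],[0,0,0,0,0,0,100]]'
python3 -c "from h import *; go('s_jar',.128)"
python3 -m inch '[[0,0,0,0,0,0,80],[0,0,0,0,0,0,60],[0,0,0,0,0,0,45],[0,0,0,0,0,0,35],[0,0,0,0,0,0,25],[0,0,0,0,0,0,15],[0,0,0,0,0,0,15],[0,0,0,0,0,0,15],[0,0,0,0,0,0,15]]'; python3 -m inch '[[0,0,0,0,0,-0.1,15],[0,0,0,0,0,-0.3,15],[0,0,0,0,0,-0.3,15],[0,0,0,0,0,-0.3,15],[0,0,0,0,0,-0.3,15],[0,0,0,0,0,-0.2,15],[0,0,0,0,0,-0.1,15],[0,0,0,0,0,0,15],[0,0,0,0,0,0,15]]'
python3 -c "from h import *; go('jar',.133)"
```

```text
time: 39.77
position: [0.5241, 0.305, 0.1308]
ee_rot: [0.058, 3.14, 0.001]
ft_force: [-0.3, -0.1, -0.9]
grip_width: 0.0853
s_jar t 39.77 [0.5241 0.305  0.1308] turn [ 0.001  0.001 -0.   ] units [ 0.05 -0.03  0.07] f [-0.3 -0.1 -0.9] w 0.0853
time: 40.52
position: [0.5239, 0.305, 0.1305]
ee_rot: [0.058, 3.14, 0.001]
ft_force: [0.1, 0.5, 3.8]
grip_width: 0.0223
time: 41.27
position: [0.5235, 0.3047, 0.1942]
ee_rot: [0.058, 3.141, 0.0]
ft_force: [-0.1, -0.3, -3.1]
grip_width: 0.0225
jar t 41.27 [0.5235 0.3047 0.1942] turn [ 0.  0. -0.] units [-0.64 -6.47  1.53] f [-0.1 -0.3 -3.1] w 0.0225
```

```bash
python3 -m inch '[[0,0,0,-0.02,-0.15,-0.1,15],[0,0,0,-0.05,-0.4,-0.1,15],[0,0,0,-0.08,-0.6,0,15],[0,0,0,-0.08,-0.75,0,15],[0,0,0,-0.08,-0.8,0,15],[0,0,0,-0.08,-0.8,0,15],[0,0,0,-0.08,-0.8,0,15],[0,0,0,-0.08,-0.75,0,15],[0,0,0,-0.06,-0.6,0,15],[0,0,0,-0.03,-0.45,0,15],[0,0,0,0,-0.25,0,15],[0,0,0,0,-0.1,0,15]]'
python3 -m inch '[[0,0,0,0,0,0,15],[0,0,0,0,0,0.3,15],[0,0,0,0,0,0.4,15],[0,0,0,0,0,0.3,15],[0,0,0,0,0,0.15,15],[0,0,0,0,0,0,15],[0,0,0,0,0,0,15]]'
python3 -c "from h import *; go('jar',.1355)"
```

```text
time: 42.27
position: [0.5392, 0.0427, 0.2021]
ee_rot: [-0.064, -3.14, 0.002]
ft_force: [-0.2, 0.3, -2.9]
grip_width: 0.022
time: 42.85
position: [0.5397, 0.0469, 0.1562]
ee_rot: [-0.056, -3.141, -0.0]
ft_force: [-0.1, 0.5, -1.9]
grip_width: 0.0227
jar t 42.85 [0.5397 0.0469 0.1562] turn [ 0.    -0.     0.001] units [ 0.   -0.04  0.52] f [-0.1  0.5 -1.9] w 0.0227
```

```bash
python3 -m inch '[[0,0,0,0,-0.02,0.2,15],[0,0,0,0,0,0.15,15],[0,0,0,0,0,0.08,15],[0,0,0,0,0,0.02,15],[0,0,0,0,0,0,15],[0,0,0,0,0,0,15]]'
python3 -m inch '[[0,0,0,0,0,0.03,15],[0,0,0,0,0,0,15],[0,0,0,0,0,0,15]]'
python3 -c "from h import *; go('jar',.1355)"
```

```text
time: 43.35
position: [0.5398, 0.0451, 0.1382]
ee_rot: [0.058, 3.141, 0.0]
ft_force: [-0.4, -1.1, -2.6]
grip_width: 0.0222
time: 43.6
position: [0.5397, 0.0452, 0.137]
ee_rot: [0.058, 3.141, 0.0]
ft_force: [0.3, 0.9, -2.7]
grip_width: 0.0221
jar t 43.60 [0.5397 0.0452 0.137 ] turn [ 0.  0. -0.] units [0.01 0.   0.04] f [ 0.3  0.9 -2.7] w 0.0221
```

```bash
python3 -m inch '[[0,0,0,0,0,0.03,15],[0,0,0,0,0,0,15],[0,0,0,0,0,0,15]]'
python3 -m inch '[[0,0,0,0,0,0.02,15],[0,0,0,0,0,0,15],[0,0,0,0,0,0,15]]'
```

```text
time: 43.85
position: [0.5396, 0.0451, 0.1357]
ee_rot: [-0.058, -3.141, -0.0]
ft_force: [0.4, 0.1, -2.2]
grip_width: 0.0224
time: 44.1
position: [0.54, 0.0453, 0.1355]
ee_rot: [0.058, 3.14, 0.0]
ft_force: [-0.3, 0.4, 5.1]
grip_width: 0.0225
```

Contact. I'll release, rise and go to the beaker at (0.612, 0.304).

```bash
python3 -m inch '[[0,0,0,0,0,0,35],[0,0,0,0,0,0,55],[0,0,0,0,0,0,80],[0,0,0,0,0,0,100],[0,0,0,0,0,0,100],[0,0,0,0,0,-0.3,100],[0,0,0,0,0,-0.6,100],[0,0,0,0,0,-0.7,100],[0,0,0,0,0,-0.5,100],[0,0,0,0,0,-0.1,100],[0,0,0,0,0,0,100],[0,0,0,0,0,0,100]]'
python3 -c "from h import *; go('s_beaker',.1285)"
python3 -m inch '[[0,0,0,-0.1,0.4,0,100],[0,0,0,-0.2,0.8,0,100],[0,0,0,-0.21,0.9,0,100],[0,0,0,-0.21,0.9,0,100],[0,0,0,-0.21,0.9,0,100],[0,0,0,-0.21,0.9,0,100],[0,0,0,-0.21,0.8,0,100],[0,0,0,-0.15,0.6,0,100],[0,0,0,-0.08,0.24,0,100],[0,0,0,0,0,0,100],[0,0,0,0,0,0.3,100],[0,0,0,0,0,0,100]]'
python3 -c "from h import *; go('s_beaker',.1285)"
```

```text
time: 45.1
position: [0.5393, 0.0451, 0.2223]
ee_rot: [-0.058, -3.14, 0.0]
ft_force: [-0.6, 0.3, -0.9]
grip_width: 0.0857
s_beaker t 45.10 [0.5393 0.0451 0.2223] turn [-0.    -0.001 -0.   ] units [-1.58  6.53  2.35] f [-0.6  0.3 -0.9] w 0.0857
time: 46.1
position: [0.6113, 0.297, 0.2077]
ee_rot: [-0.061, -3.137, 0.006]
ft_force: [-0.6, 0.2, -0.9]
grip_width: 0.0854
s_beaker t 46.10 [0.6113 0.297  0.2077] turn [-0.004 -0.004 -0.003] units [-0.01  0.18  1.98] f [-0.6  0.2 -0.9] w 0.0854
```

```bash
python3 -m inch '[[0,0,0,0,0.09,0.1,100],[0,0,0,0,0,0.4,100],[0,0,0,0,0,0.45,100],[0,0,0,0,0,0.45,100],[0,0,0,0,0,0.3,100],[0,0,0,0,0,0.2,100],[0,0,0,0,0,0.1,100],[0,0,0,0,0,0,100],[0,0,0,0,0,0,100]]'
python3 -c "from h import *; go('s_beaker',.1285)"
python3 -m inch '[[0,0,0,0,0,0,75],[0,0,0,0,0,0,65],[0,0,0,0,0,0,58],[0,0,0,0,0,0,50],[0,0,0,0,0,0,40],[0,0,0,0,0,0,40],[0,0,0,0,0,0,40],[0,0,0,0,0,0,40]]'; python3 -m inch '[[0,0,0,0,0,-0.1,40],[0,0,0,0,0,-0.3,40],[0,0,0,0,0,-0.3,40],[0,0,0,0,0,-0.3,40],[0,0,0,0,0,-0.3,40],[0,0,0,0,0,-0.1,40],[0,0,0,0,0,0,40],[0,0,0,0,0,0,40]]'
python3 -c "from h import *; go('beaker',.1335)"
```

```text
time: 46.85
position: [0.6129, 0.3039, 0.1315]
ee_rot: [0.058, 3.14, 0.001]
ft_force: [0.6, 0.3, 0.0]
grip_width: 0.0857
s_beaker t 46.85 [0.6129 0.3039 0.1315] turn [ 0.     0.001 -0.   ] units [0.02 0.   0.08] f [0.6 0.3 0. ] w 0.0857
time: 47.52
position: [0.6131, 0.3045, 0.1321]
ee_rot: [0.058, 3.139, 0.002]
ft_force: [-0.1, 0.3, 6.6]
grip_width: 0.0493
time: 48.18
position: [0.6125, 0.3039, 0.1872]
ee_rot: [0.058, 3.141, 0.0]
ft_force: [0.4, 0.2, -3.5]
grip_width: 0.0491
beaker t 48.18 [0.6125 0.3039 0.1872] turn [ 0.  0. -0.] units [ 0.11 -4.95  1.34] f [ 0.4  0.2 -3.5] w 0.0491
```

```bash
python3 -m inch '[[0,0,0,0.02,-0.15,0,40],[0,0,0,0.02,-0.4,0,40],[0,0,0,0.02,-0.6,0,40],[0,0,0,0.02,-0.7,0,40],[0,0,0,0.01,-0.75,0,40],[0,0,0,0,-0.75,0,40],[0,0,0,0,-0.65,0,40],[0,0,0,0,-0.5,0,40],[0,0,0,0,-0.3,0,40],[0,0,0,0,-0.15,0,40],[0,0,0,0,0,0,40],[0,0,0,0,0,0,40]]'
python3 -m inch '[[0,0,0,0,0,0.2,40],[0,0,0,0,0,0.3,40],[0,0,0,0,0,0.25,40],[0,0,0,0,0,0.1,40],[0,0,0,0,0,0,40],[0,0,0,0,0,0,40]]'
python3 -c "from h import *; go('beaker',.137)"
```

```text
time: 49.18
position: [0.6014, 0.1071, 0.1868]
ee_rot: [-0.057, -3.141, -0.001]
ft_force: [0.2, 0.9, -2.9]
grip_width: 0.0495
time: 49.68
position: [0.6013, 0.1063, 0.1522]
ee_rot: [-0.057, -3.14, 0.001]
ft_force: [-0.4, 0.0, -2.6]
grip_width: 0.0491
beaker t 49.68 [0.6013 0.1063 0.1522] turn [-0.    -0.001  0.   ] units [ 0.01 -0.    0.38] f [-0.4  0.  -2.6] w 0.0491
```

```bash
python3 -m inch '[[0,0,0,0,0,0.15,40],[0,0,0,0,0,0.1,40],[0,0,0,0,0,0.05,40],[0,0,0,0,0,0,40],[0,0,0,0,0,0,40]]'
python3 -m inch '[[0,0,0,0,0,0.04,40],[0,0,0,0,0,0,40],[0,0,0,0,0,0,40]]'
python3 -m inch '[[0,0,0,0,0,0.03,40],[0,0,0,0,0,0,40],[0,0,0,0,0,0,40]]'
```

```text
time: 50.1
position: [0.6015, 0.1061, 0.1408]
ee_rot: [-0.058, -3.141, 0.0]
ft_force: [0.4, -0.1, -2.3]
grip_width: 0.0489
time: 50.35
position: [0.6016, 0.1062, 0.1393]
ee_rot: [0.058, 3.141, 0.0]
ft_force: [-0.4, 0.1, -2.9]
grip_width: 0.049
time: 50.6
position: [0.6015, 0.1061, 0.1381]
ee_rot: [-0.058, -3.141, -0.0]
ft_force: [-0.7, 0.4, -3.1]
grip_width: 0.0492
```

```bash
python3 -m inch '[[0,0,0,0,0,0.03,40],[0,0,0,0,0,0,40],[0,0,0,0,0,0,40]]'
python3 -m inch '[[0,0,0,0,0,0.02,40],[0,0,0,0,0,0,40],[0,0,0,0,0,0,40]]'
```

```text
time: 50.85
position: [0.6018, 0.1062, 0.1372]
ee_rot: [0.058, 3.141, 0.0]
ft_force: [-0.7, 0.1, -0.9]
grip_width: 0.0493
time: 51.1
position: [0.6021, 0.1063, 0.1371]
ee_rot: [0.058, 3.14, 0.001]
ft_force: [-1.7, -0.2, 4.8]
grip_width: 0.0489
```

Contact. I'll release, rise and clear off to the side for a final look.

```bash
python3 -m inch '[[0,0,0,0,0,0,65],[0,0,0,0,0,0,80],[0,0,0,0,0,0,100],[0,0,0,0,0,0,100],[0,0,0,0,0,0,100],[0,0,0,0,0,-0.3,100],[0,0,0,0,0,-0.6,100],[0,0,0,0,0,-0.7,100],[0,0,0,0,0,-0.6,100],[0,0,0,0,0,-0.3,100],[0,0,0,0.1,0.5,0,100],[0,0,0,0.2,0.8,0,100]]'>/dev/null
python3 -m inch '[[0,0,0,0.3,0.9,0,100],[0,0,0,0.3,0.9,0,100],[0,0,0,0.3,0.9,0,100],[0,0,0,0.3,0.9,0,100],[0,0,0,0.3,0.9,0,100],[0,0,0,0.3,0.7,0,100],[0,0,0,0.1,0.3,0,100],[0,0,0,0,0,0,100],[0,0,0,0,0,0,100],[0,0,0,0,0,0,100]]'
python3 - <<'E'
from h import *
a=viewer.read_camera('scene')[:,:,::-1]; b=viewer.read_camera('top')[:,:,::-1]
a0=cv2.imread('pics/scene0.png');b0=cv2.imread('pics/top0.png')
z=lambda i:cv2.resize(i[195:315,240:360],(300,300),interpolation=cv2.INTER_CUBIC); y=lambda i:cv2.resize(i[185:345,280:440],(300,300))
cv2.imwrite('pics/fin.png',np.vstack([np.hstack([z(b0),y(a0)]),np.hstack([z(b),y(a)])]))
cv2.imwrite('pics/fin2.png',cv2.resize(b[200:340,390:530],(300,300)))
E
```

```text
time: 52.93
position: [0.5248, 0.3788, 0.236]
ee_rot: [0.062, 3.141, -0.003]
ft_force: [-0.7, -0.1, 0.2]
grip_width: 0.0856
```

View pics/fin.png

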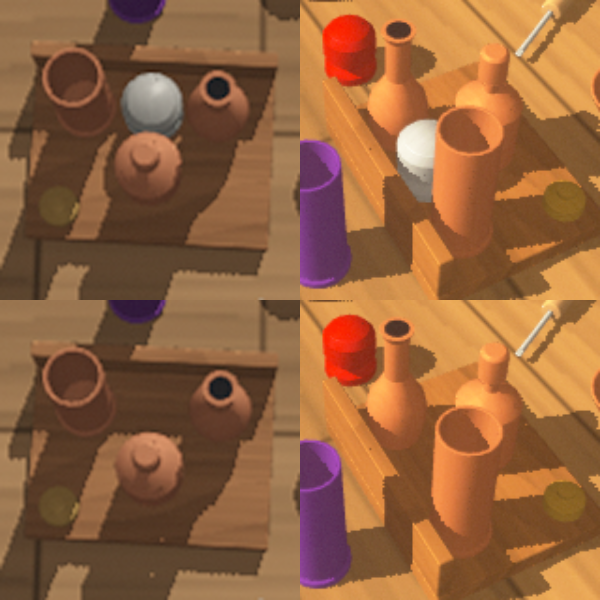

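View pics/fin2.png

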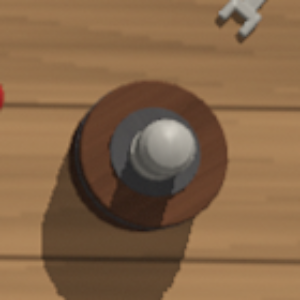

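The before and after views match within about 1–2 px: beaker (75,76)→(75,376), flask (219,87)→(221,388), jar (146,160)→(147,460), each less the 300 px row offset. The weight hasn't moved, and the stake is centred on the plate. I'll hand in.

```bash
python3 -c "from cell import job; print(job.job_done())"
```

```text
the job is handed in; nothing more can be done
None
```

The job is done and handed in at about 53 s of the 141 s allowed; the hand-in gave no verdict. I stood the beaker, jar and flask on the side board, moved the stake to the middle of the stump's plate, then put the flask, jar and beaker back in their own places in the rack.

**Last checks:**
- **Vessels:** all three are upright and match the starting pictures to 1–2 px in 2.5x crops of the top view, roughly 1–2 mm.
- **Weight:** the brass weight looks unmoved.
- **Stake:** it stands upright and looks centred on the plate.
- **Gripper:** it is open and clear of everything.

**Disagreements:** none of the checks failed.
- The two cameras put the plate centre about 5 mm apart, so I aimed between them.
- The jaw width read 24–25 mm on the flask's neck, which was given as 22 mm, and 22.5 mm on the jar's knob, given as 24 mm. Both grips held.

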